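# Lay two mounting brackets flat in their shaped tray compartments and throw the keeper bar

### The arm

A 7-joint arm with a two-finger parallel gripper is mounted at the origin on the work surface. World frame = base frame: x ahead of the robot, y to its left, z up, the work surface at z = 0. Lengths are in m, angles in rad, forces in N, time in s.
With the tool pointing down it reaches from about 0.4 to 0.85 m from the base axis. Payload 10.4 kg.
Tool frame: the origin (TCP) lies at the very end of the fingers, on their centre line; the grasp point (between the pads) lies 19 mm behind it; z points along the fingers, y is the line along which they close (so a half turn about z gives the same grasp; the last joint's range is limited). The gripper opens to 87 mm and grips with 3 to 60 N. Pads are 19 mm wide; open, the fingers measure 117 mm over their backs; the gripper's body (75 mm by 190 mm) begins 51 mm behind the grasp point.
Start: joints at [-1.224, 0.332, -0.065, 1.46, 0.022, 1.35, -0.088], TCP at [0.226, 0.583, 0.223] pointing down, gripper open.
Joint ranges: [-2.6, 2.6], [-0.5, 2.12], [-1.47, 1.34], [0.16, 2.42], [-1.27, 4.41], [0.06, 2.06], [-2.6, 2.6]. Speed limits (rad/s): [2.22, 2.22, 2.79, 2.79, 3.14, 3.14, 3.14].

### API

Orientations are given as a unit quaternion [x, y, z, w].
In Python, from bench import status, camera, order gives the robot as it stands.
- The arm moves only by the tool jog_arm, never from a script. Its argument "plan" is a list of rows, each a list of 7 numbers: the turn, a rotation vector about the tool's x, y, z in rad, then the shift along the tool's x, y, z in mm, then the opening, from -1 (shut) to 1 (fully open). A call has 1 to 12 rows; each row is the pose to reach, as a shift and turn from the pose commanded when the call began, along the tool's axes at that moment; what a row does not reach only later rows make up. A row lasts 1/10 s, in which the tool goes at most 50 mm and 8.59 degrees, less where a joint would pass 70% of its speed; a pose out of reach is approached as far as the arm can. A call with a gripper value outside its range is refused whole. The fingers move at their own pace and stop on an object; "squeeze" is the grip in N (left out, the last holds). Time passes only in rows, so rows that repeat a pose let the fingers close. It gives the time, the measured TCP pose, the force, the opening and the grip force at its end, in the units of the state.
- status.read_state(): the state, without advancing time (a new reading comes with each control period).
- camera(name): name is "scene" or "top" or "wrist"; returns a dict with "image" (400x640x3 uint8, red, green, blue), "z_map" (400x640 float32, m along the optical axis (not along the pixel's ray), 0 where there is no reading), "fx", "fy", "cx", "cy" (pixels), "world_from_camera" (4x4, takes a point from camera to world coordinates); the wrist camera has in their place "mount" (4x4, takes a point from camera to tool coordinates, whose origin is the TCP and whose axes are the flange's). Camera axes: x right, y down, z forward; pixel columns grow to the right and rows downward; lengths in m; the calibration is good to about 2 mm. The wrist camera is an equidistant fisheye: a pixel r from the principal point sees the ray r / f radians off the axis. A picture is of the moment at which its call begins: read the wrist's pose just before it.
- order.close_job(): hands the job in; it is judged then, once.
The state is a dict: "time": time; "joint_positions": joint angles; "joint_vel": joint speeds; "joint_torque": joint torques, N m; "ee_pos": TCP position; "eef_rot": TCP orientation; "ft_force": force on the tool from outside, world axes, zero at the start; "torque": the same for the moment, N m; "width": finger opening in m; "grip_force": force on a finger pad.
Only numpy, scipy, OpenCV 4.12 (cv2) and the standard library are available. Lean on these libraries where they do the work, as an engineer would, in place of code of your own. Each camera call takes 0.05 s, during which the arm holds its last target. There are 200 camera calls.

### The job

The two aluminium brackets of the dismantled drive stand on edge in the slotted stand: lay each one down flat on the floor of the tray compartment cut to its outline, tab in the tab recess. Once both lie flat in place, throw the tray's keeper bar into the marked notch on the tray's rim, so that it lies square across both brackets. Leave everything else on the bench where it is.

Things in the scene. Friction and masses are not known exactly. Their poses are not given: they have to be found in the camera images.
- tray: Fixed tray, grey floor, black walls, 16 high. Origin on the bench under the keeper's pivot; z up; x points to the compartments' broad ends, y towards the notch. Reaches x -66..66, y -114..84. Two T-shaped compartments, floor at z 8, rim at z 16: broad part x -19.5..55.5, tab recess x -55.5..-19.5. A rib y -25..25 lies between them.
- wide_bay (a point): on the floor (z 8) and centre line of the wide compartment, at tray x 0, y -63.5; axes as the tray's. Broad part 77 wide, tab recess 37 wide: 2.5 clear of the wide bracket on each side and at each end.
- narrow_bay (a point): the same for the narrow compartment, at tray x 0, y 47.5. Broad part 45 wide, tab recess 29 wide: 2.5 clear of the narrow bracket all round.
- notch (a point): the marked notch, 14 wide, in an aluminium index plate on the tray's +y rim, with a dark dot at its outer end; this point lies at tray x 0, y 85, 17 above the bench
- keeper (a joint): keeper bar's angle about its upright pivot, rad; it stays where left. About 0 = parked on the rib, knob towards tray +x; grows counter-clockwise from above; 1.571 = pointer in the marked notch, knob towards tray +y; stop at 1.95. Steel bar 18 wide, 76 one way, 93 (pointer tip) the other, underside 18 and top 26 above the bench: it passes only over brackets that lie flat.
- keeper_knob (a point): top centre of the keeper's black upright knob, 18 in diameter, 34 tall above the bar, 62 from the pivot, its top 60 above the bench
- wide: Wide loose aluminium bracket, 6 thick, about 110 g: a plate 72 wide and 70 long carrying a centred tab 32 wide and 36 long (106 in all), with holes. Origin in the middle of its broad end edge, mid-thickness; x through the thickness, y along the width, z along the length towards the tab. It stands in the stand, tab up. Either face may lie up in the tray.
- wide_tab (a point): middle of the wide bracket's tab end edge, 106 from its origin
- narrow: Narrow loose aluminium bracket, 6 thick, about 70 g: a plate 40 wide and 70 long carrying a centred tab 24 wide and 36 long (106 in all), three holes in line. Origin and axes as for the wide one; stands tab up; either face may lie up in the tray.
- narrow_tab (a point): middle of the narrow bracket's tab end edge, 106 from its origin
- stand: Fixed dark steel stand, 150 (x) x 110 (y), 36 high; origin under its centre. Two slots along y at x -45 and +45, 8 wide, floor 6 above the bench, 30 deep; which bracket stands in which slot varies, and they lean a little in the slots.
- meter: yellow handheld multimeter, 150 x 75 x 44, lying on its back; origin under its centre; leave alone
- driver: loose screwdriver with an orange handle about 200 long, lying flat; origin mid-tool; leave alone
- sink: black finned heat sink, 40 x 40 x 22; origin under its centre; leave alone
- flux: small green flux jar with white cap, 48 diameter, 50 high; origin under its centre; leave alone
- spool: blue solder spool standing on its flange, 60 diameter, 39 high; origin under its centre; leave alone
- module: small circuit module, 60 x 90 x 21; origin under its centre; leave alone

How it is judged:
On the way, in this order (a step that is already met when the one before it is completed fails the run):
1. both brackets lie flat in their own compartments (x of wide in the frame of tray between 0.047 and 0.059 m and x of wide_tab in the frame of tray between -0.059 and -0.047 m and y of wide in the frame of tray between -0.068 and -0.059 m and z of wide in the frame of tray between 0.007 and 0.0135 m and y of wide_tab in the frame of tray between -0.068 and -0.059 m and z of wide_tab in the frame of tray between 0.007 and 0.0135 m and angle between the x axis of each of wide, narrow and the z axis of tray, either way round below 0.05 rad and x of narrow in the frame of tray between 0.047 and 0.059 m and x of narrow_tab in the frame of tray between -0.059 and -0.047 m and y of narrow in the frame of tray between 0.043 and 0.052 m and z of narrow in the frame of tray between 0.007 and 0.0135 m and y of narrow_tab in the frame of tray between 0.043 and 0.052 m and z of narrow_tab in the frame of tray between 0.007 and 0.0135 m), for 0.2 s.
2. then the keeper bar is in the marked notch (value of joint keeper between 1.49 and 1.65 rad), for 0.2 s.
At the end, for the whole second after the job is handed in: Each bracket rests flat (within 0.05 rad, no edge on a rim) on the floor of its own compartment with its tab in the tab recess, within about 5 mm of the compartment's centre, at rest, and the keeper bar stands within 0.08 rad of the marked notch (1.571 rad) (all of step 1 and all of step 2 and linear speed of each of wide, narrow below 0.02 m/s); the robot touches nothing.
It fails at once if a bystander (meter, driver, sink, flux, spool, module) is pushed more than 40 mm (distance of any of meter, driver, sink, flux, spool, module from where it was at the start of the episode above 0.04 m).
It also fails if it takes over 72 s, if anything falls off the work surface, if the arm or the gripper's body presses on something with over 40 N, if the wrist force passes 120 N, or if a joint passes its speed limit or range.

## Working session

There is one attempt and no reset: what is moved stays moved. The work goes in short steps, Python scripts to look and compute and a tool call to move; the robot and the scene stay as the last step left them, time stands still between calls to the robot, and variables do not carry over. Pictures are saved under pics/ and viewed, at most 10 in all, crops included, and the job is handed in when it is done.

Besides the shell and the picture viewer there is one more tool, called as name([rows], argument=value, ...), one row to a line, values as JSON. jog_arm: Moves the arm, as the interface text tells. Its arguments: {"type":"object","properties":{"plan":{"type":"array"},"squeeze":{"type":"number"}},"required":["plan"]}

```bash
mkdir -p pics; ls; python3 - <<'E'
from bench import status,camera
import cv2,numpy as np
for n in ("scene","top"):
    c=camera(n); cv2.imwrite(f"pics/{n}0.png",c["image"][:,:,::-1]); np.savez(f"{n}0.npz",**c)
    print(n,c["fx"],c["fy"],c["cx"],c["cy"],np.round(c["world_from_camera"],3).tolist())
print(status.read_state())
E
```

```text
pics
scene 446.64234048810346 446.64234048810346 311.44222697844805 197.64487262524776 [[0.679, 0.519, -0.519, 1.179], [0.734, -0.484, 0.476, -0.524], [-0.004, -0.705, -0.709, 0.886], [0.0, 0.0, 0.0, 1.0]]
top 483.11482563305435 483.11482563305435 317.91410126358136 206.95546879975117 [[0.005, -0.985, 0.173, 0.349], [-1.0, -0.006, -0.004, 0.011], [0.005, -0.173, -0.985, 1.398], [0.0, 0.0, 0.0, 1.0]]
{'time': 0.1, 'joint_positions': array([-1.22359234,  0.33281951, -0.06470763,  1.46081166,  0.02160904,
        1.34990256, -0.08852611]), 'joint_vel': array([ 0.00096878, -0.00152631, -0.00031996, -0.0034822 , -0.00034471,
        0.00054635,  0.00178608]), 'joint_torque': array([ 9.05863271e-04, -6.24536419e+01,  2.45337031e-02, -3.90725720e+01,
       -6.14033779e-02,  3.65001080e-02,  7.78067283e-05]), 'ee_pos': array([0.22577781, 0.58244289, 0.22184856]), 'eef_rot': array([ 1.83849506e-01,  9.82954206e-01, -6.16884085e-04, -8.44490066e-05]), 'ft_force': array([-0.82773075,  0.01223523, -0.17433622]), 'torque': array([-0.02801983, -0.03025731,  0.01469145]), 'grip_force': 0.0, 'width': 0.08683708559256215}
```

View pics/top0.png

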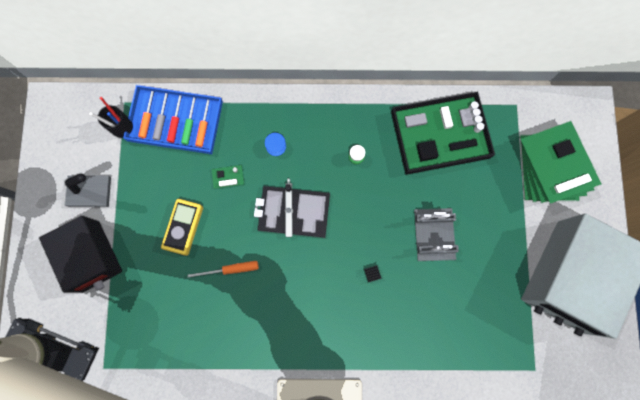

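View pics/scene0.png

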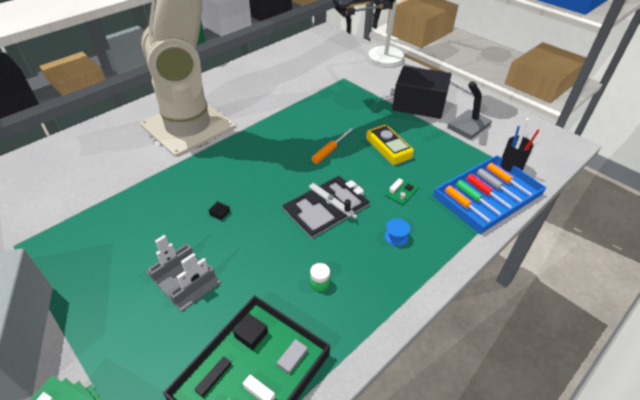

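The top view shows the tray at (293,211) with its notch plate on the left, so tray axes roughly match world axes. The stand is at (436,234), with its slots at rows ~215 and ~250. The scene view agrees, with the brackets standing tab up. Next I'll get coarse numbers from the depth maps.

```bash
cat > h.py <<'E'
import numpy as np,cv2
from scipy.spatial.transform import Rotation as R
from bench import status,camera
def cloud(c):
    v,u=np.indices(c["z_map"].shape); z=c["z_map"].astype(float)
    p=np.stack([(u-c["cx"])/c["fx"]*z,(v-c["cy"])/c["fy"]*z,z],-1)
    T=c["world_from_camera"]; p=p@T[:3,:3].T+T[:3,3]; p[z<=0]=np.nan
    return p
E
python3 - <<'E'
from h import *
for n in ("top","scene"):
    c=np.load(n+"0.npz"); p=cloud(c); im=c["image"].astype(int)
    reg=(p[...,0]>.4)&(p[...,0]<.72)&(p[...,1]<-.2)&(p[...,1]>-.48)
    m=reg&(p[...,2]>.05)&(p[...,2]<.14); q=p[m]
    print(n,"brk pts",len(q))
    for lo in (0,1):
        med=(q[:,0].min()+q[:,0].max())/2
        s=q[(q[:,0]>med)==lo]; print(len(s),"min",s.min(0).round(3),"max",s.max(0).round(3),"med",np.median(s,0).round(3))
        for a,b in ((.05,.07),(.08,.10),(.095,.125)):
            t=s[(s[:,2]>a)&(s[:,2]<b)]
            if len(t): print("  z",a,b,len(t),"x",t[:,0].mean().round(4),"y",np.percentile(t[:,1],[2,98]).round(4))
    m=reg&(p[...,2]>.03)&(p[...,2]<.04); r=cv2.minAreaRect(p[m][:,:2].astype(np.float32)); print("stand",r)
    dark=im.max(-1)<70
    m=dark&(p[...,0]>.45)&(p[...,0]<.72)&(p[...,1]<.25)&(p[...,1]>-.1)&(p[...,2]>.009)&(p[...,2]<.022); r=cv2.minAreaRect(p[m][:,:2].astype(np.float32)); print("tray",m.sum(),r)
    m=(p[...,0]>.45)&(p[...,0]<.75)&(p[...,1]<.25)&(p[...,1]>-.1)&(p[...,2]>.04)&(p[...,2]<.07); print("knob",m.sum(),p[m].mean(0) if m.any() else 0)
a=np.load("top0.npz")["image"][170:280,220:480]; b=np.load("scene0.npz")["image"][160:320,130:400]
A=cv2.resize(a,None,fx=3,fy=3,interpolation=2)[...,::-1]
cv2.imwrite("pics/crop0.png",A)
c=camera("wrist"); print({k:(v if np.size(v)<20 else np.shape(v)) for k,v in c.items()})
E
```

```text
top brk pts 174
172 min [ 0.468 -0.359  0.05 ] max [ 0.564 -0.285  0.116] med [ 0.559 -0.326  0.08 ]
  z 0.05 0.07 42 x 0.5336 y [-0.3559 -0.2861]
  z 0.08 0.1 26 x 0.5286 y [-0.3486 -0.3032]
  z 0.095 0.125 66 x 0.5229 y [-0.3497 -0.3078]
2 min [ 0.704 -0.302  0.05 ] max [ 0.704 -0.296  0.051] med [ 0.704 -0.299  0.05 ]
  z 0.05 0.07 2 x 0.7038 y [-0.3021 -0.2965]
stand ((0.5905134081840515, -0.3205034136772156), (0.26071077585220337, 0.12990476191043854), 3.4896392822265625)
tray 986 ((0.5798314213752747, 0.07562732696533203), (0.19509966671466827, 0.13192717730998993), 84.16709899902344)
knob 70 [0.68519703 0.00995466 0.05243579]
scene brk pts 734
285 min [ 0.471 -0.359  0.05 ] max [ 0.481 -0.319  0.113] med [ 0.477 -0.34   0.076]
  z 0.05 0.07 103 x 0.4774 y [-0.3589 -0.3206]
  z 0.08 0.1 68 x 0.4774 y [-0.351  -0.3284]
  z 0.095 0.125 78 x 0.4766 y [-0.351  -0.3281]
449 min [ 0.56  -0.359  0.05 ] max [ 0.571 -0.287  0.114] med [ 0.566 -0.324  0.074]
  z 0.05 0.07 174 x 0.5667 y [-0.3583 -0.2885]
  z 0.08 0.1 83 x 0.5666 y [-0.3387 -0.3081]
  z 0.095 0.125 100 x 0.5658 y [-0.3385 -0.3081]
stand ((0.5938658714294434, -0.32511603832244873), (0.26676416397094727, 0.11843571066856384), 6.717234134674072)
tray 909 ((0.5839356780052185, 0.07416778802871704), (0.19658350944519043, 0.13302941620349884), 83.68878936767578)
knob 87 [0.67950003 0.02801458 0.05164154]
{'image': (400, 640, 3), 'z_map': (400, 640), 'fx': 309.70691628693146, 'fy': 309.70691628693146, 'cx': 321.2545714929216, 'cy': 195.27694925760807, 'mount': array([[-7.16004180e-04, -9.56202916e-01, -2.92703727e-01,
         8.11520761e-02],
       [ 9.99999697e-01, -5.95022040e-04, -5.02358326e-04,
         2.83804149e-05],
       [ 3.06191327e-04, -2.92703998e-01,  9.56203052e-01,
        -1.61998246e-01],
       [ 0.00000000e+00,  0.00000000e+00,  0.00000000e+00,
         1.00000000e+00]])}
```

View pics/crop0.png

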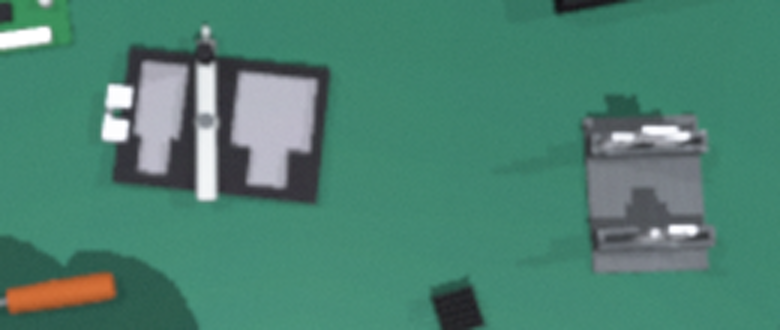

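The crop confirms the layout. The tray is yawed about -6°, the near slot holds the narrow bracket (x≈.477) and the far slot the wide one (x≈.566). I'll move over the tray for a wrist view.

```bash
cat >> h.py <<'E'
def rel(pos,Rt,s=None):
    s=s or status.read_state(); R0=R.from_quat(s["eef_rot"])
    print("row",(R0.inv()*Rt).as_rotvec().round(3).tolist(),((R0.inv().apply(np.array(pos)-s["ee_pos"]))*1000).round(1).tolist())
def orient(yaz,tilt):
    """tool y horizontal at azimuth yaz(deg); tool z tilted from down by tilt(deg) toward azimuth yaz+90"""
    y=np.array([np.cos(np.radians(yaz)),np.sin(np.radians(yaz)),0]); h=np.array([-y[1],y[0],0]); t=np.radians(tilt)
    z=np.sin(t)*h+np.cos(t)*np.array([0,0,-1]); return R.from_matrix(np.stack([np.cross(y,z),y,z],1))
def wrist():
    s=status.read_state(); c=camera("wrist"); Rw=R.from_quat(s["eef_rot"]); M=c["mount"]
    T=np.eye(4); T[:3,:3]=Rw.as_matrix(); T[:3,3]=s["ee_pos"]; return dict(c,W=T@M)
def wray(c,uv):
    uv=np.asarray(uv,float); d=(uv-[c["cx"],c["cy"]])/c["fx"]; r=np.linalg.norm(d,axis=-1,keepdims=True)+1e-12
    return np.concatenate([d/r*np.sin(r),np.cos(r)],-1)@c["W"][:3,:3].T
def wplane(c,uv,z):
    d=wray(c,uv); o=c["W"][:3,3]; return o+d*((z-o[2])/d[...,2:])
def wcloud(c):
    v,u=np.indices(c["z_map"].shape); d=wray(c,np.stack([u,v],-1)); ax=c["W"][:3,2]
    return c["W"][:3,3]+d*(c["z_map"]/(d@ax))[...,None]
E
python3 - <<'E'
from h import *
rel([.61,.11,.2],orient(-34,0))
E
```

```text
row [-0.001, 0.001, 1.794] [-529.0, -301.7, 22.3]
```

jog_arm([
  [0, 0, 1.794, -529, -302, 22, 1],
  [0, 0, 1.794, -529, -302, 22, 1],
  [0, 0, 1.794, -529, -302, 22, 1],
  [0, 0, 1.794, -529, -302, 22, 1],
  [0, 0, 1.794, -529, -302, 22, 1],
  [0, 0, 1.794, -529, -302, 22, 1],
  [0, 0, 1.794, -529, -302, 22, 1],
  [0, 0, 1.794, -529, -302, 22, 1],
  [0, 0, 1.794, -529, -302, 22, 1],
  [0, 0, 1.794, -529, -302, 22, 1],
  [0, 0, 1.794, -529, -302, 22, 1],
  [0, 0, 1.794, -529, -302, 22, 1],
], squeeze=40)

```text
time: 1.35
ee_pos: [0.6049, 0.1158, 0.2008]
eef_rot: [0.884, 0.467, 0.0, -0.0]
ft_force: [0.7, 0.4, -0.1]
width: 0.087
grip_force: 0.0
```

jog_arm([
  [0, 0, 0, 0, 0, 0, 1],
  [0, 0, 0, 0, 0, 0, 1],
  [0, 0, 0, 0, 0, 0, 1],
])

```text
time: 1.65
ee_pos: [0.6034, 0.1186, 0.2006]
eef_rot: [0.882, 0.471, -0.0, -0.0]
ft_force: [-0.2, -0.6, 0.6]
width: 0.0869
grip_force: 0.0
```

```bash
python3 - <<'E'
from h import *
c=wrist(); np.savez("w1.npz",**c); cv2.imwrite("pics/w1.png",c["image"][...,::-1])
s=status.read_state(); print(s["ee_pos"],s["joint_positions"].round(2),np.abs(s["joint_vel"]).max())
E
```

```text
[0.60335683 0.11894913 0.20074752] [-0.65  0.34  0.48  1.54 -0.16  1.3  -0.74] 0.008947640073628334
```

View pics/w1.png

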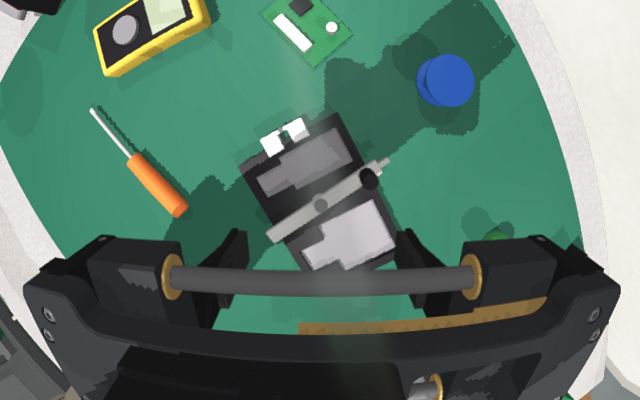

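The wrist view shows the tray centred at about (320,210), with the lower corner hidden by the gripper. I'll back off for a full view.

jog_arm([
  [0, 0, 0, -70, 0, -30, 1],
  [0, 0, 0, -70, 0, -30, 1],
  [0, 0, 0, -70, 0, -30, 1],
  [0, 0, 0, -70, 0, -30, 1],
  [0, 0, 0, -70, 0, -30, 1],
  [0, 0, 0, -70, 0, -30, 1],
])

```text
time: 2.3
ee_pos: [0.5647, 0.0607, 0.2302]
eef_rot: [0.882, 0.471, -0.0, -0.0]
ft_force: [-0.8, -0.2, 0.6]
width: 0.0871
grip_force: 0.0
```

```bash
python3 - <<'E'
from h import *
c=wrist(); np.savez("w2.npz",**c)
p=wcloud(c); im=c["image"].astype(int); near=(abs(p[...,0]-.583)<.14)&(abs(p[...,1]-.075)<.16)
# tray outline: black pixels near z .016
m=near&(im.max(-1)<75)&(p[...,2]>.008)&(p[...,2]<.024)
r=cv2.minAreaRect(wplane(c,np.argwhere(m)[:,::-1],.016)[:,:2].astype(np.float32)); print("tray",m.sum(),r)
# floors
m=near&(im.min(-1)>75)&(im.max(-1)-im.min(-1)<30)&(abs(p[...,2]-.008)<.005)
n,l,st,ce=cv2.connectedComponentsWithStats(cv2.erode(m.astype(np.uint8),np.ones((2,2))))
for i in range(1,n):
    if st[i,4]>150:
        q=wplane(c,np.argwhere(l==i)[:,::-1],.008)[:,:2]; print("floor",st[i],q.mean(0),cv2.minAreaRect(q.astype(np.float32)))
m=near&(p[...,2]>.052)&(p[...,2]<.066); print("knob",m.sum(),np.median(p[m],0)); q=wplane(c,np.argwhere(m)[:,::-1],.06)[:,:2]; print(cv2.minEnclosingCircle(q.astype(np.float32)))
m=near&(abs(p[...,2]-.026)<.004)&(im.min(-1)>90); q=wplane(c,np.argwhere(m)[:,::-1],.026)[:,:2]; print("bar",m.sum(),cv2.minAreaRect(q.astype(np.float32)))
cv2.imwrite("pics/w2.png",cv2.resize(c["image"][60:330,150:500,::-1],None,fx=2,fy=2))
E
```

```text
tray 4246 ((0.5816989541053772, 0.07661500573158264), (0.19595977663993835, 0.13273443281650543), 83.95524597167969)
floor [ 260   71   90   66 2698] [0.59390978 0.13739595] ((0.5883490443229675, 0.1380140632390976), (0.04511021450161934, 0.1094697043299675), 84.28018951416016)
floor [ 302  140   93   75 3810] [0.58508982 0.02613341] ((0.5769590735435486, 0.02662462554872036), (0.07543642818927765, 0.11094415187835693), 83.7643051147461)
knob 214 [0.64501404 0.09297107 0.05972152]
((0.6448315382003784, 0.0927719697356224), 0.009358054026961327)
bar 1627 ((0.5921464562416077, 0.09170795977115631), (0.16859570145606995, 0.018779262900352478), 0.8703117966651917)
```

View pics/w2.png

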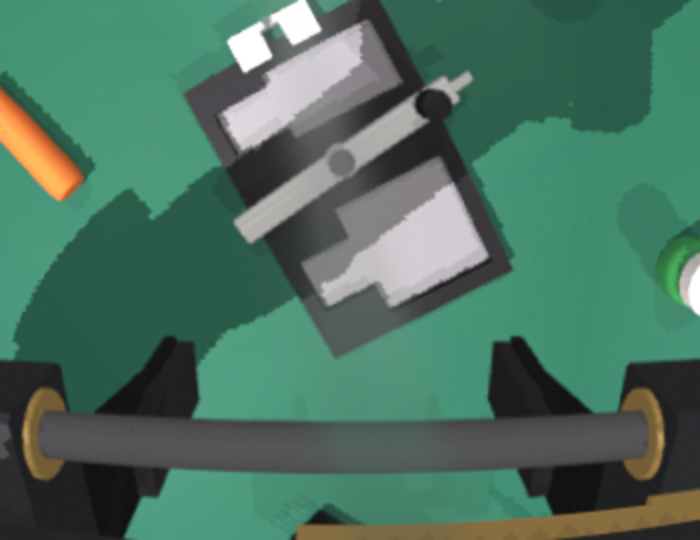

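The crop shows the tray fully. The compartment floors fit the given sizes: bay spacing 112 mm, bar 169×19, knob radius 9. So the tray origin is ≈(.5834,.0911) with yaw ≈-5.9°. Next is a 45° pre-pick pose at the narrow bracket.

```bash
python3 - <<'E'
from h import *
rel([.395,-.34,.185],orient(-93,45))
E
```

```text
row [-0.405, 0.714, 0.977] [-427.1, 82.3, 45.5]
```

jog_arm([
  [-0.405, 0.714, 0.977, -427, 82, 45, 1],
  [-0.405, 0.714, 0.977, -427, 82, 45, 1],
  [-0.405, 0.714, 0.977, -427, 82, 45, 1],
  [-0.405, 0.714, 0.977, -427, 82, 45, 1],
  [-0.405, 0.714, 0.977, -427, 82, 45, 1],
  [-0.405, 0.714, 0.977, -427, 82, 45, 1],
  [-0.405, 0.714, 0.977, -427, 82, 45, 1],
  [-0.405, 0.714, 0.977, -427, 82, 45, 1],
  [-0.405, 0.714, 0.977, -427, 82, 45, 1],
  [-0.405, 0.714, 0.977, -427, 82, 45, 1],
  [-0.405, 0.714, 0.977, -427, 82, 45, 1],
  [-0.405, 0.714, 0.977, -427, 82, 45, 1],
])

```text
time: 3.55
ee_pos: [0.395, -0.3395, 0.186]
eef_rot: [0.924, -0.024, 0.383, 0.01]
ft_force: [0.3, -0.6, -1.0]
width: 0.0869
grip_force: 0.0
```

```bash
python3 - <<'E'
from h import *
s=status.read_state(); print(s["ee_pos"],s["joint_positions"].round(2),np.abs(s["joint_vel"]).max(),R.from_quat(s["eef_rot"]).as_matrix().round(3).tolist())
rel([.395,-.34,.185],orient(-93,45))
E
```

```text
[ 0.39501129 -0.33947207  0.18597109] [-0.19 -0.49  1.06  2.31 -0.3   0.56 -0.47] 0.009570290472474692 [[0.706, -0.052, 0.706], [-0.036, -0.999, -0.037], [0.707, 0.0, -0.707]]
row [0.0, -0.0, 0.001] [-0.7, 0.5, 0.7]
```

```bash
python3 - <<'E'
from h import *
c=wrist(); np.savez("w3.npz",**c); p=wcloud(c); im=c["image"].astype(int)
cv2.imwrite("pics/w3.png",c["image"][...,::-1])
reg=(p[...,1]<-.25)&(p[...,1]>-.42)&(p[...,0]>.44)&(p[...,0]<.62)&(c["z_map"]>0)
for nm,x in (("narrow",.477),("wide",.566)):
    b=reg&(abs(p[...,0]-x)<.02)
    for lo,hi in ((.042,.055),(.058,.07),(.084,.095),(.095,.106),(.106,.125)):
        q=p[b&(p[...,2]>lo)&(p[...,2]<hi)]
        if len(q)>10:
            f=np.polyfit(q[:,1],q[:,0],1); print(nm,lo,hi,len(q),"x",np.median(q[:,0]).round(4),"y",np.percentile(q[:,1],[1,99]).round(4),np.mean(np.percentile(q[:,1],[1,99])).round(4),"slope",f[0].round(3),"zmax",q[:,2].max().round(4))
E
```

```text
narrow 0.042 0.055 172 x 0.4707 y [-0.3584 -0.3204] -0.3394 slope -0.037 zmax 0.055
narrow 0.058 0.07 185 x 0.4705 y [-0.3578 -0.3201] -0.3389 slope -0.036 zmax 0.07
narrow 0.084 0.095 129 x 0.4706 y [-0.3511 -0.3277] -0.3394 slope -0.038 zmax 0.0947
narrow 0.095 0.106 133 x 0.4707 y [-0.3508 -0.3281] -0.3395 slope -0.038 zmax 0.106
narrow 0.106 0.125 229 x 0.4721 y [-0.3506 -0.327 ] -0.3388 slope -0.017 zmax 0.1134
wide 0.042 0.055 360 x 0.5601 y [-0.3578 -0.2879] -0.3228 slope -0.038 zmax 0.055
wide 0.058 0.07 356 x 0.56 y [-0.3574 -0.2878] -0.3226 slope -0.036 zmax 0.07
wide 0.084 0.095 168 x 0.5601 y [-0.3378 -0.3076] -0.3227 slope -0.039 zmax 0.095
wide 0.095 0.106 188 x 0.5601 y [-0.3381 -0.3082] -0.3232 slope -0.04 zmax 0.1058
wide 0.106 0.125 209 x 0.5609 y [-0.3383 -0.3084] -0.3234 slope -0.044 zmax 0.1134
```

View pics/w3.png

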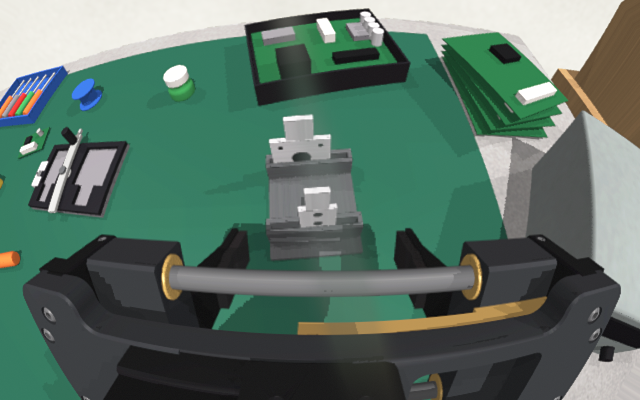

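The wrist view shows both brackets upright, narrow at (318,205) and wide at (300,140), with tops at z .112 as expected. I'll grasp the narrow tab.

```bash
python3 - <<'E'
from h import *
O=orient(-87.9,45); z=O.as_matrix()[:,2]; P=np.array([.4738,-.339,.098])
rel(P+z*-.04,O); rel(P+z*.009,O)
E
```

```text
row [0.063, -0.0, -0.062] [-6.7, -2.0, 77.8]
row [0.063, -0.0, -0.062] [-6.8, -5.0, 126.8]
```

jog_arm([
  [0.063, 0, -0.062, -7, -2, 40, 1],
  [0.063, 0, -0.062, -7, -2, 78, 1],
  [0.063, 0, -0.062, -7, -3.5, 100, 1],
  [0.063, 0, -0.062, -7, -4.5, 115, 1],
  [0.063, 0, -0.062, -7, -5, 127, 1],
  [0.063, 0, -0.062, -7, -5, 127, 1],
  [0.063, 0, -0.062, -7, -5, 127, 1],
])

```text
time: 4.3
ee_pos: [0.4541, -0.3387, 0.1281]
eef_rot: [0.929, 0.029, 0.369, 0.011]
ft_force: [0.5, -0.0, 0.8]
width: 0.0872
grip_force: 0.0
```

```bash
python3 - <<'E'
from h import *
O=orient(-87.9,45); z=O.as_matrix()[:,2]; P=np.array([.4738,-.339,.098])
rel(P+z*.009,O); c=wrist(); p=wcloud(c)
reg=(p[...,1]<-.25)&(p[...,1]>-.42)&(abs(p[...,0]-.472)<.02)&(p[...,2]>.09)&(p[...,2]<.12)
q=p[reg]; print(len(q),q.min(0),q.max(0),status.read_state()["joint_positions"].round(2))
cv2.imwrite("pics/w4.png",c["image"][...,::-1])
E
```

```text
row [0.023, 0.029, 0.035] [-6.1, -0.2, 44.4]
649 [ 0.46964956 -0.35125817  0.09002231] [ 0.47697806 -0.3275336   0.11384541] [ 0.39  0.05  0.52  2.25 -1.14  0.67  0.27]
```

View pics/w4.png

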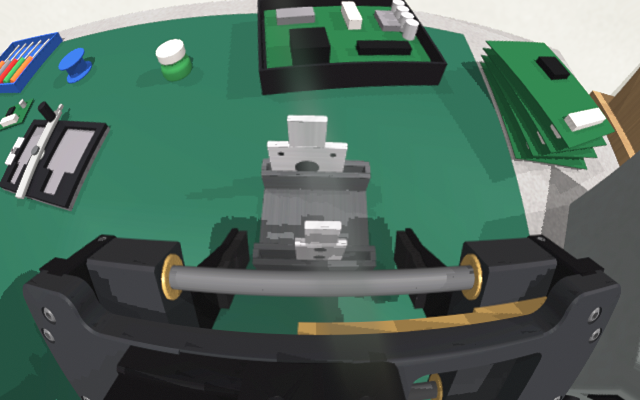

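The fingers straddle the tab at (322,232), but the motion lagged because the joints hit their limits. I'll finish the approach.

jog_arm([
  [0.023, 0.029, 0.035, -6, 0, 15, 1],
  [0.023, 0.029, 0.035, -6, 0, 30, 1],
  [0.023, 0.029, 0.035, -6, 0, 44.5, 1],
  [0.023, 0.029, 0.035, -6, 0, 44.5, 1],
  [0.023, 0.029, 0.035, -6, 0, 44.5, 1],
  [0.023, 0.029, 0.035, -6, 0, 44.5, 1],
])

```text
time: 4.95
ee_pos: [0.4794, -0.34, 0.0927]
eef_rot: [0.923, 0.016, 0.383, -0.007]
ft_force: [0.5, -0.4, -0.5]
width: 0.0872
grip_force: 0.0
```

```bash
python3 - <<'E'
from h import *
O=orient(-87.9,45); z=O.as_matrix()[:,2]; P=np.array([.4738,-.339,.098])
rel(P+z*.009,O); print(status.read_state()["joint_positions"].round(2))
E
```

```text
row [0.002, -0.002, -0.002] [-0.1, -1.2, 1.3]
[ 0.99  0.19 -0.12  2.2  -1.26  0.61  0.38]
```

jog_arm([
  [0, 0, 0, 0, -1, 1, 0],
  [0, 0, 0, 0, -1, 1, -0.5],
  [0, 0, 0, 0, -1, 1, -0.7],
  [0, 0, 0, 0, -1, 1, -1],
  [0, 0, 0, 0, -1, 1, -1],
  [0, 0, 0, 0, -1, 1, -1],
  [0, 0, 0, 0, -1, 1, -1],
], squeeze=45)

```text
time: 5.65
ee_pos: [0.4797, -0.3399, 0.0923]
eef_rot: [0.923, 0.015, 0.383, -0.006]
ft_force: [0.4, -0.5, -0.1]
width: 0.0386
grip_force: 0.0
```

jog_arm([
  [0, 0, 0, 0, 0, 0, -1],
  [0, 0, 0, 0, 0, 0, -1],
  [0, 0, 0, 0, 0, 0, -1],
  [0, 0, 0, 0, 0, 0, -1],
  [0, 0, 0, 0, 0, 0, -1],
])

```text
time: 6.15
ee_pos: [0.4796, -0.3399, 0.0923]
eef_rot: [0.923, 0.015, 0.383, -0.006]
ft_force: [0.0, 0.7, 0.1]
width: 0.0232
grip_force: 45.0
```

jog_arm([
  [0, 0, 0, 7, 0, -7, -1],
  [0, 0, 0, 14, 0, -14, -1],
  [0, 0, 0, 28, 0, -28, -1],
  [0, 0, 0, 46, 0, -46, -1],
  [0, 0, 0, 64, 0, -64, -1],
  [0, 0, 0, 64, 0, -64, -1],
  [0, 0, 0, 64, 0, -64, -1],
])

```text
time: 6.85
ee_pos: [0.4795, -0.3398, 0.1831]
eef_rot: [0.923, 0.015, 0.384, -0.005]
ft_force: [-1.2, -0.6, -0.7]
width: 0.0234
grip_force: 45.0
```

```bash
python3 - <<'E'
from h import *
print(status.read_state()["joint_positions"].round(2))
rel([.5,-.1,.2],orient(-90,45)); rel([.50,.1,.2],orient(-94,45))
E
```

```text
[ 0.98  0.02 -0.1   2.14 -1.02  0.71  0.06]
row [-0.022, -0.002, 0.024] [32.3, -239.0, 7.8]
row [-0.071, -0.002, 0.074] [37.2, -438.9, 12.1]
```

jog_arm([
  [-0.022, 0, 0.024, 32, -239, 8, -1],
  [-0.022, 0, 0.024, 32, -239, 8, -1],
  [-0.022, 0, 0.024, 32, -239, 8, -1],
  [-0.022, 0, 0.024, 32, -239, 8, -1],
  [-0.022, 0, 0.024, 32, -239, 8, -1],
  [-0.071, 0, 0.074, 37, -439, 12, -1],
  [-0.071, 0, 0.074, 37, -439, 12, -1],
  [-0.071, 0, 0.074, 37, -439, 12, -1],
  [-0.071, 0, 0.074, 37, -439, 12, -1],
  [-0.071, 0, 0.074, 37, -439, 12, -1],
  [-0.071, 0, 0.074, 37, -439, 12, -1],
  [-0.071, 0, 0.074, 37, -439, 12, -1],
])

```text
time: 8.05
ee_pos: [0.499, 0.1011, 0.1987]
eef_rot: [0.923, -0.033, 0.382, 0.013]
ft_force: [1.0, 0.2, -1.0]
width: 0.0231
grip_force: 45.0
```

```bash
python3 - <<'E'
from h import *
s=status.read_state();print(s["joint_positions"].round(2),s["width"])
rel([.50,.1,.2],orient(-94,45)); rel([.50,.12,.2],orient(84,45))
E
```

```text
[ 0.53 -0.49 -0.91  2.38 -0.06  0.36 -2.05] 0.023062141559699014
row [-0.001, 0.0, -0.001] [1.7, 1.0, -0.2]
row [2.196, -0.003, -2.197] [0.7, -18.9, -1.1]
```

jog_arm([
  [0, 0, -1.57, 2, 1, 0, -1],
  [0, 0, -1.57, 2, 1, 0, -1],
  [0, 0, -1.57, 2, 1, 0, -1],
  [0, 0, -1.57, 2, 1, 0, -1],
  [0, 0, -1.57, 2, 1, 0, -1],
  [0, 0, -1.57, 2, 1, 0, -1],
  [0, 0, -1.57, 2, 1, 0, -1],
  [0, 0, -1.57, 2, 1, 0, -1],
  [0, 0, -1.57, 2, 1, 0, -1],
  [0, 0, -1.57, 2, 1, 0, -1],
  [0, 0, -1.57, 2, 1, 0, -1],
])

```text
time: 9.15
ee_pos: [0.5004, 0.0988, 0.1996]
eef_rot: [0.674, 0.632, 0.26, 0.28]
ft_force: [0.2, -0.6, -1.2]
width: 0.0232
grip_force: 45.0
```

```bash
cat >> h.py <<'E'
O0=np.array([.5834,.0911,0]); YAW=-5.9; TR=R.from_euler("z",YAW,degrees=True)
def place(g_tcp,g_quat,org,tab,bay_y,beta,origin_z,org_x=.053,dz=0):
    """tool pose that puts the bracket (org,tab seen at grasp pose) in the tray, tab end lifted by beta rad"""
    G=R.from_quat(g_quat); o=G.inv().apply(np.array(org)-g_tcp); t=G.inv().apply(np.array(tab)-g_tcp)
    zt=(t-o)/np.linalg.norm(t-o); yt=np.array([0,1.,0]); yt-=zt*(yt@zt); yt/=np.linalg.norm(yt)
    A=np.stack([zt,yt,np.cross(zt,yt)],1)
    zw=TR.apply([-np.cos(beta),0,np.sin(beta)]); yw=TR.apply([0,1.,0])
    B=np.stack([zw,yw,np.cross(zw,yw)],1)
    Rt=R.from_matrix(B@A.T); ow=O0+TR.apply([org_x,bay_y,origin_z]); return ow-Rt.apply(o),Rt
E
python3 - <<'E'
from h import *
s=status.read_state();print(s["joint_positions"].round(2),s["width"])
for b,z in ((.3,.07),(.22,.013),(.2,.012)):
    p,Rt=place([.4796,-.3399,.0923],[.923,.015,.383,-.006],[.4738,-.339,.006],[.4738,-.339,.112],.0475,b,z)
    print(p,Rt.as_matrix().round(3).tolist()); rel(p,Rt)
    print("lowest finger z",[p[2]+Rt.apply([dx,0,0])[2] for dx in(.0095,-.0095)], "fingertip tray", TR.inv().apply(p-O0))
E
```

```text
[ 0.15 -0.38 -0.62  2.39  0.45  0.42 -0.93] 0.023190399006244478
[0.55740932 0.14263162 0.08999313] [[-0.88, 0.102, 0.463], [0.091, 0.995, -0.048], [-0.465, 0.0, -0.885]]
row [0.249, 0.219, -1.527] [47.8, -39.1, 115.7]
lowest finger z [np.float64(0.0855713284398034), np.float64(0.09441492775087841)] fingertip tray [-0.03115006  0.048587    0.08999313]
[0.55608775 0.14276819 0.02620436] [[-0.841, 0.102, 0.532], [0.087, 0.995, -0.055], [-0.535, 0.0, -0.845]]
row [0.188, 0.156, -1.534] [48.0, -85.1, 159.9]
lowest finger z [np.float64(0.02112476211987658), np.float64(0.03128395306358609)] fingertip tray [-0.03247867  0.048587    0.02620436]
[0.55584209 0.14279358 0.02349226] [[-0.83, 0.102, 0.549], [0.085, 0.995, -0.056], [-0.551, 0.0, -0.834]]
row [0.172, 0.14, -1.535] [48.1, -87.2, 161.7]
lowest finger z [np.float64(0.018253129801419556), np.float64(0.028731384871875966)] fingertip tray [-0.03272565  0.048587    0.02349226]
```

jog_arm([
  [0, 0, -1.535, 0, 0, 0, -1],
  [0, 0, -1.535, 0, 0, 0, -1],
  [0, 0, -1.535, 0, 0, 0, -1],
  [0, 0, -1.535, 0, 0, 0, -1],
  [0, 0, -1.535, 0, 0, 0, -1],
  [0, 0, -1.535, 0, 0, 0, -1],
  [0, 0, -1.535, 0, 0, 0, -1],
  [0, 0, -1.535, 0, 0, 0, -1],
  [0, 0, -1.535, 0, 0, 0, -1],
  [0, 0, -1.535, 0, 0, 0, -1],
  [0, 0, -1.535, 0, 0, 0, -1],
])

```text
time: 10.25
ee_pos: [0.5004, 0.0988, 0.1996]
eef_rot: [0.046, 0.923, -0.007, 0.382]
ft_force: [-0.0, 0.1, -0.0]
width: 0.023
grip_force: 45.0
```

```bash
python3 - <<'E'
from h import *
s=status.read_state();print(s["joint_positions"].round(2),s["width"])
rel(*place([.4796,-.3399,.0923],[.923,.015,.383,-.006],[.4738,-.339,.006],[.4738,-.339,.112],.0475,.2,.055))
E
```

```text
[-0.2  -0.35 -0.33  2.4   0.69  0.5   0.4 ] 0.02299639206907407
row [0.024, 0.199, -0.005] [58.5, 45.9, 131.2]
```

jog_arm([
  [0.024, 0.199, -0.005, 58, 46, 60, -1],
  [0.024, 0.199, -0.005, 58, 46, 60, -1],
  [0.024, 0.199, -0.005, 58, 46, 131, -1],
  [0.024, 0.199, -0.005, 58, 46, 131, -1],
  [0.024, 0.199, -0.005, 58, 46, 131, -1],
  [0.024, 0.199, -0.005, 58, 46, 131, -1],
  [0.024, 0.199, -0.005, 58, 46, 131, -1],
  [0.024, 0.199, -0.005, 58, 46, 131, -1],
])

```text
time: 11.05
ee_pos: [0.5574, 0.1437, 0.0705]
eef_rot: [0.052, 0.956, -0.013, 0.29]
ft_force: [0.2, 0.3, -0.7]
width: 0.0233
grip_force: 45.0
```

```bash
python3 - <<'E'
from h import *
s=status.read_state();print(s["joint_positions"].round(2),s["width"])
rel(*place([.4796,-.3399,.0923],[.923,.015,.383,-.006],[.4738,-.339,.006],[.4738,-.339,.112],.0475,.2,.055))
for n in ("top","scene"):
    c=camera(n); np.savez(n+"1.npz",**c); p=cloud(c); t=TR.inv().apply((p-O0).reshape(-1,3)).reshape(p.shape); im=c["image"].astype(int)
    m=(t[...,0]>-.03)&(t[...,0]<.09)&(abs(t[...,1]-.0475)<.035)&(t[...,2]>.045)&(t[...,2]<.09)
    q=t[m]
    print(n,len(q),q.min(0).round(4),q.max(0).round(4),"y mid",np.mean(np.percentile(q[:,1],[2,98])).round(4))
    print(np.percentile(q[:,1],[2,98]),"fit z(x)",np.polyfit(q[:,0],q[:,2],1))
    b=q[q[:,0]>.02]; print("broad part y",np.percentile(b[:,1],[3,97]), "rect",cv2.minAreaRect(b[:,:2].astype(np.float32)))
    cv2.imwrite(f"pics/{n}1.png",cv2.resize(c["image"][(140,130)[n=="scene"]:300,200:400,::-1],None,fx=3,fy=3))
E
```

```text
[-0.21  0.12 -0.34  2.23  0.92  0.48  0.17] 0.023323553640614884
row [0.003, 0.005, -0.007] [3.4, -1.1, 2.5]
top 387 [-0.0294  0.0131  0.0556] [0.0639 0.0696 0.0831] y mid 0.0487
[0.02913082 0.06834337] fit z(x) [-0.19569317  0.07144091]
broad part y [0.02416085 0.06712075] rect ((0.037430547177791595, 0.039751507341861725), (0.0375734344124794, 0.06324582546949387), 15.256786346435547)
scene 405 [-0.0299  0.0131  0.0534] [0.0653 0.0709 0.0883] y mid 0.0488
[0.02839903 0.06911514] fit z(x) [-0.2107971  0.0719711]
broad part y [0.0287916  0.06747927] rect ((0.03955093398690224, 0.03975945711135864), (0.039962418377399445, 0.062438495457172394), 11.4706392288208)
```

```bash
python3 - <<'E'
from h import *
for n in ("top","scene"):
    c=np.load(n+"1.npz"); p=cloud(c); t=TR.inv().apply((p-O0).reshape(-1,3)).reshape(p.shape)
    q=t[(t[...,0]>.0)&(t[...,0]<.09)&(t[...,1]>.023)&(t[...,1]<.08)&(t[...,2]>.045)&(t[...,2]<.09)]
    e=q[(abs(q[:,1]-.0487)<.015)]; ed=q[(q[:,0]>.005)&(q[:,0]<.045)]
    print(n,len(q),"xmax",e[:,0].max(),np.sort(e[:,0])[-12:].round(4),"y",np.percentile(ed[:,1],[1,99]))
    k=np.array([[ed[abs(ed[:,0]-a)<.006][:,1].min(),ed[abs(ed[:,0]-a)<.006][:,1].max()] for a in (.01,.02,.03,.04)]); print(k.round(4).tolist())
rel(*place([.4796,-.3399,.0923],[.923,.015,.383,-.006],[.4738,-.339,.006],[.4738,-.339,.112],.0475,.2,.012))
E
```

```text
top 249 xmax 0.05215420694105791 [0.0489 0.0491 0.0497 0.05   0.0506 0.0507 0.0508 0.0509 0.0511 0.0511
 0.0519 0.0522] y [0.02914832 0.06853897]
[[0.0296, 0.0693], [0.029, 0.0689], [0.029, 0.0689], [0.0289, 0.0685]]
scene 273 xmax 0.05691136394672629 [0.053  0.0531 0.0531 0.0535 0.0537 0.054  0.0547 0.0547 0.0547 0.0549
 0.0551 0.0569] y [0.02796889 0.06930136]
[[0.0267, 0.0696], [0.0288, 0.0696], [0.0278, 0.0699], [0.028, 0.0688]]
row [0.003, 0.005, -0.007] [27.4, -1.3, 38.1]
```

View pics/top1.png

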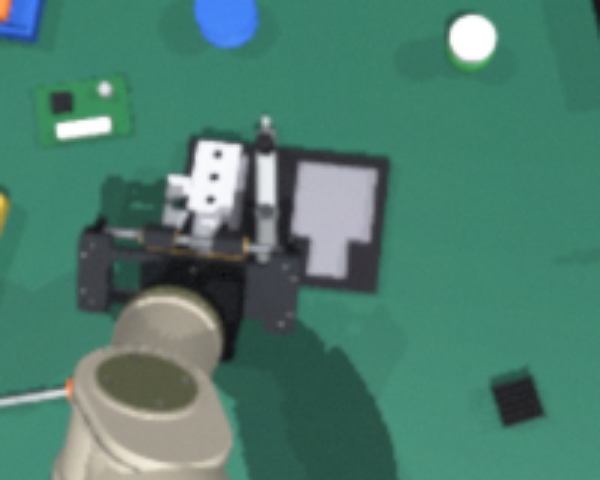

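The top crop shows the narrow bracket held over its bay, aligned within about 1 mm. I'll lower it.

jog_arm([
  [0.003, 0.005, -0.007, 4, -1.2, 3, -1],
  [0.003, 0.005, -0.007, 10, -1.3, 13, -1],
  [0.003, 0.005, -0.007, 16, -1.3, 21, -1],
  [0.003, 0.005, -0.007, 20, -1.3, 27, -1],
  [0.003, 0.005, -0.007, 24, -1.3, 33, -1],
  [0.003, 0.005, -0.007, 27, -1.3, 38, -1],
  [0.003, 0.005, -0.007, 27, -1.3, 38, -1],
  [0.003, 0.005, -0.007, 27, -1.3, 38, -1],
])

```text
time: 11.95
ee_pos: [0.556, 0.1425, 0.0228]
eef_rot: [0.049, 0.957, -0.015, 0.287]
ft_force: [0.6, -0.5, -0.4]
width: 0.0235
grip_force: 45.0
```

```bash
python3 - <<'E'
from h import *
rel(*place([.4796,-.3399,.0923],[.923,.015,.383,-.006],[.4738,-.339,.006],[.4738,-.339,.112],.0475,.2,.012))
s=status.read_state(); print(s["joint_positions"].round(2))
for n in ("top","scene"):
    c=camera(n); p=cloud(c); t=TR.inv().apply((p-O0).reshape(-1,3)).reshape(p.shape)
    q=t[(t[...,0]>-.02)&(t[...,0]<.07)&(t[...,1]>.02)&(t[...,1]<.075)&(c["image"].min(-1)>150)]
    e=q[(abs(q[:,1]-.0475)<.015)]; print(n,len(q),"z(x)",np.polyfit(e[:,0],e[:,2],1).round(3), np.sort(e[:,0])[-5:].round(4),np.percentile(q[:,1],[1,99]))
E
```

```text
row [-0.001, -0.002, 0.0] [-0.2, 0.3, -0.7]
[-0.25  0.21 -0.3   2.25  1.14  0.43 -0.06]
top 330 z(x) [-0.191  0.023] [0.0501 0.0503 0.0505 0.051  0.0517] [0.0265675  0.06765648]
scene 298 z(x) [-0.176  0.023] [0.0532 0.0533 0.0534 0.057  0.0581] [0.02747336 0.07401271]
```

jog_arm([
  [0, 0, 0, 0, 0, 0, -0.15],
  [0, 0, 0, 0, 0, 0, -0.15],
  [0, 0, 0, 0, 0, 0, -0.15],
  [0, 0, 0, 0, 0, 0, -0.15],
  [0, 0, 0, 0, 0, 0, -0.15],
  [0, 0, 0, 0, 0, -30, -0.15],
  [0, 0, 0, 0, 0, -60, -0.15],
  [0, 0, 0, 0, 0, -100, -0.15],
  [0, 0, 0, 0, 0, -140, -0.15],
  [0, 0, 0, 0, 0, -140, -0.15],
])

```text
time: 13.05
ee_pos: [0.4797, 0.1524, 0.1447]
eef_rot: [0.049, 0.956, -0.013, 0.29]
ft_force: [1.4, 0.0, 0.4]
width: 0.0369
grip_force: 0.0
```

```bash
cat > chk.py <<'E'
from h import *
def chk(bays):
    s=status.read_state(); print(s["joint_positions"].round(2),s["ee_pos"].round(3))
    for n in ("top","scene"):
        c=camera(n); p=cloud(c); t=TR.inv().apply((p-O0).reshape(-1,3)).reshape(p.shape)
        for by,w in bays:
            q=t[(abs(t[...,0])<.056)&(abs(t[...,1]-by)<w)&(c["image"].min(-1)>60)&(t[...,2]<.04)]
            A=np.c_[q[:,:2],np.ones(len(q))]; f=np.linalg.lstsq(A,q[:,2],rcond=None)[0]
            print(n,by,len(q),"plane",f.round(4),"z med",np.median(q[:,2]).round(4),"tab z",np.median(q[q[:,0]<-.03][:,2]).round(4))
E
python3 -c "
from chk import *
chk([(.0475,.010)])
c=camera('scene'); cv2.imwrite('pics/s2.png',cv2.resize(c['image'][150:260,250:400,::-1],None,fx=4,fy=4))"
```

```text
[-0.24 -0.18 -0.4   2.31  0.56  0.63  0.42] [0.48  0.152 0.145]
top 0.0475 255 plane [-0.0011  0.0149  0.0124] z med 0.0133 tab z 0.0134
scene 0.0475 185 plane [-0.0021 -0.0002  0.0133] z med 0.0134 tab z 0.0134
```

View pics/s2.png

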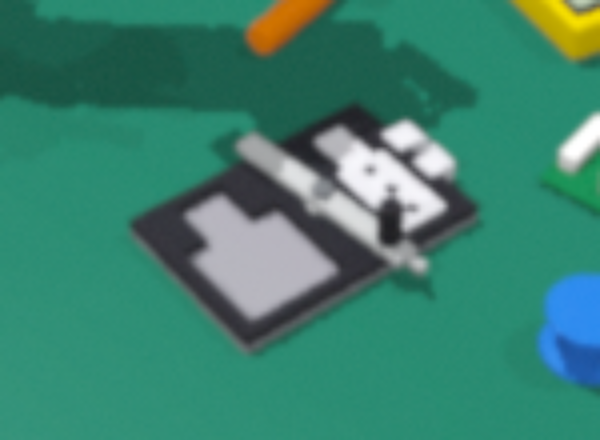

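The crop shows the narrow bracket seated flat in its bay, with its top at z≈13.4 mm and level. Next is the wide bracket.

```bash
python3 - <<'E'
from h import *
s=status.read_state(); Oh=orient(84.1,-45)*R.from_rotvec([0,0,1.5])
rel([.49,-.1,.2],Oh)
E
```

```text
row [-0.153, -0.162, 1.495] [-63.4, -247.9, -30.4]
```

jog_arm([
  [-0.153, -0.162, 1.495, -63, -248, -30, 0.6],
  [-0.153, -0.162, 1.495, -63, -248, -30, 0.6],
  [-0.153, -0.162, 1.495, -63, -248, -30, 0.6],
  [-0.153, -0.162, 1.495, -63, -248, -30, 0.6],
  [-0.153, -0.162, 1.495, -63, -248, -30, 0.6],
  [-0.153, -0.162, 1.495, -63, -248, -30, 0.6],
  [-0.153, -0.162, 1.495, -63, -248, -30, 0.6],
  [-0.153, -0.162, 1.495, -63, -248, -30, 0.6],
  [-0.153, -0.162, 1.495, -63, -248, -30, 0.6],
  [-0.153, -0.162, 1.495, -63, -248, -30, 0.6],
  [-0.153, -0.162, 1.495, -63, -248, -30, 0.6],
])

```text
time: 14.3
ee_pos: [0.4852, -0.0988, 0.2023]
eef_rot: [0.582, 0.726, 0.209, 0.301]
ft_force: [-0.4, -0.2, 0.5]
width: 0.0694
grip_force: 0.0
```

```bash
python3 - <<'E'
from h import *
print(status.read_state()["joint_positions"].round(2))
O=orient(-87.8,45); z=O.as_matrix()[:,2]; P=np.array([.563,-.323,.098])
rel(P-z*.07,O)
E
```

```text
[ 0.72 -0.44 -0.46  2.42 -0.72  0.46  0.99]
row [0.019, 0.092, 1.782] [-212.9, -68.8, 69.9]
```

jog_arm([
  [0.019, 0.092, 1.782, -213, -69, 70, 0.6],
  [0.019, 0.092, 1.782, -213, -69, 70, 0.6],
  [0.019, 0.092, 1.782, -213, -69, 70, 0.6],
  [0.019, 0.092, 1.782, -213, -69, 70, 0.6],
  [0.019, 0.092, 1.782, -213, -69, 70, 0.6],
  [0.019, 0.092, 1.782, -213, -69, 70, 0.6],
  [0.019, 0.092, 1.782, -213, -69, 70, 0.6],
  [0.019, 0.092, 1.782, -213, -69, 70, 0.6],
  [0.019, 0.092, 1.782, -213, -69, 70, 0.6],
  [0.019, 0.092, 1.782, -213, -69, 70, 0.6],
  [0.019, 0.092, 1.782, -213, -69, 70, 0.6],
  [0.019, 0.092, 1.782, -213, -69, 70, 0.6],
])

```text
time: 15.5
ee_pos: [0.5135, -0.3249, 0.1473]
eef_rot: [0.924, 0.016, 0.382, -0.009]
ft_force: [1.1, 0.1, 0.6]
width: 0.0695
grip_force: 0.0
```

```bash
python3 - <<'E'
from h import *
print(status.read_state()["joint_positions"].round(2))
O=orient(-87.8,45); z=O.as_matrix()[:,2]; P=np.array([.563,-.323,.098])
rel(P-z*.07,O);rel(P+z*.009,O)
c=wrist(); p=wcloud(c)
for lo,hi in ((.086,.096),(.096,.108)):
    q=p[(p[...,1]<-.25)&(p[...,1]>-.42)&(abs(p[...,0]-.562)<.015)&(p[...,2]>lo)&(p[...,2]<hi)]
    if len(q)>9: print(len(q),np.median(q[:,0]),np.percentile(q[:,1],[1,99]),np.polyfit(q[:,1],q[:,0],1)[0])
E
```

```text
[ 0.79  0.1   0.    2.15 -1.12  0.62  0.12]
row [-0.001, 0.001, -0.005] [0.2, -0.0, -0.2]
row [-0.001, 0.001, -0.005] [0.3, 0.0, 78.8]
220 0.5600544116382697 [-0.33799215 -0.30713595] -0.0331599899949511
271 0.5601398298282882 [-0.33892193 -0.30741978] -0.0393344982966203
```

jog_arm([
  [0, 0, -0.005, 0, 0, 25, 0.6],
  [0, 0, -0.005, 0, 0, 45, 0.6],
  [0, 0, -0.005, 0, 0, 65, 0.6],
  [0, 0, -0.005, 0, 0, 79, 0.6],
  [0, 0, -0.005, 0, 0, 79, 0.6],
  [0, 0, -0.005, 0, 0, 79, 0.6],
  [0, 0, -0.005, 0, 0, 79, 0.6],
])

```text
time: 16.25
ee_pos: [0.5697, -0.3234, 0.0942]
eef_rot: [0.923, 0.021, 0.383, -0.005]
ft_force: [-0.6, 0.9, 0.5]
width: 0.0697
grip_force: 0.0
```

```bash
python3 - <<'E'
from h import *
print(status.read_state()["joint_positions"].round(2))
O=orient(-87.8,45); z=O.as_matrix()[:,2]; P=np.array([.563,-.323,.098]); rel(P+z*.009,O)
E
```

```text
[ 0.88  0.27 -0.19  2.09 -1.26  0.48  0.26]
row [0.001, -0.002, 0.009] [-2.1, -0.7, 1.6]
```

jog_arm([
  [0, 0, 0, 0, 0, 0, -0.1],
  [0, 0, 0, 0, 0, 0, -1],
  [0, 0, 0, 0, 0, 0, -1],
  [0, 0, 0, 0, 0, 0, -1],
  [0, 0, 0, 0, 0, 0, -1],
  [0, 0, 0, 0, 0, 0, -1],
  [0, 0, 0, 0, 0, 0, -1],
  [0, 0, 0, 0, 0, 0, -1],
  [0, 0, 0, 0, 0, 0, -1],
  [0, 0, 0, 0, 0, 0, -1],
], squeeze=50)

```text
time: 17.25
ee_pos: [0.5705, -0.3227, 0.0944]
eef_rot: [0.923, 0.022, 0.384, -0.005]
ft_force: [-0.6, 0.3, 1.8]
width: 0.0312
grip_force: 50.0
```

```bash
python3 - <<'E'
from h import *
s=status.read_state(); print(s["ee_pos"].tolist(),s["eef_rot"].tolist(),s["width"],s["grip_force"])
E
```

```text
[0.5705334178771222, -0.32268748706154327, 0.09444652961517958] [0.9231738074154432, 0.021673006570027967, 0.38373242410787967, -0.0054615727203935075] 0.031179966357000523 49.995832443237305
```

jog_arm([
  [0, 0, 0, 7, 0, -7, -1],
  [0, 0, 0, 14, 0, -14, -1],
  [0, 0, 0, 28, 0, -28, -1],
  [0, 0, 0, 46, 0, -46, -1],
  [0, 0, 0, 64, 0, -64, -1],
  [0, 0, 0, 66, 0, -66, -1],
  [0, 0, 0, 66, 0, -66, -1],
])

```text
time: 17.95
ee_pos: [0.5703, -0.322, 0.1879]
eef_rot: [0.923, 0.022, 0.384, -0.005]
ft_force: [-0.2, -0.7, -1.7]
width: 0.0312
grip_force: 50.0
```

```bash
python3 - <<'E'
from h import *
s=status.read_state(); print(s["joint_positions"].round(2),s["width"])
rel([.5,-.1,.2],orient(-90,45)); rel([.50,.06,.2],orient(-94,45))
E
```

```text
[ 0.83  0.12 -0.13  2.03 -0.98  0.59 -0.09] 0.03118600951577575
row [-0.026, -0.003, 0.037] [-32.8, -224.9, -52.5]
row [-0.076, -0.003, 0.086] [-26.9, -384.7, -48.3]
```

jog_arm([
  [-0.026, 0, 0.037, -33, -225, -52, -1],
  [-0.026, 0, 0.037, -33, -225, -52, -1],
  [-0.026, 0, 0.037, -33, -225, -52, -1],
  [-0.026, 0, 0.037, -33, -225, -52, -1],
  [-0.026, 0, 0.037, -33, -225, -52, -1],
  [-0.076, 0, 0.086, -27, -385, -48, -1],
  [-0.076, 0, 0.086, -27, -385, -48, -1],
  [-0.076, 0, 0.086, -27, -385, -48, -1],
  [-0.076, 0, 0.086, -27, -385, -48, -1],
  [-0.076, 0, 0.086, -27, -385, -48, -1],
  [-0.076, 0, 0.086, -27, -385, -48, -1],
])

```text
time: 19.05
ee_pos: [0.4993, 0.0614, 0.1982]
eef_rot: [0.923, -0.032, 0.383, 0.013]
ft_force: [-0.2, 0.1, -2.2]
width: 0.031
grip_force: 50.0
```

jog_arm([
  [0, 0, -1.57, 0, 0, 0, -1],
  [0, 0, -1.57, 0, 0, 0, -1],
  [0, 0, -1.57, 0, 0, 0, -1],
  [0, 0, -1.57, 0, 0, 0, -1],
  [0, 0, -1.57, 0, 0, 0, -1],
  [0, 0, -1.57, 0, 0, 0, -1],
  [0, 0, -1.57, 0, 0, 0, -1],
  [0, 0, -1.57, 0, 0, 0, -1],
  [0, 0, -1.57, 0, 0, 0, -1],
  [0, 0, -1.57, 0, 0, 0, -1],
  [0, 0, -1.57, 0, 0, 0, -1],
])

```text
time: 20.15
ee_pos: [0.4999, 0.0605, 0.1988]
eef_rot: [0.674, 0.632, 0.261, 0.28]
ft_force: [-0.2, -0.5, -1.9]
width: 0.0313
grip_force: 50.0
```

jog_arm([
  [0, 0, -1.55, 0, 0, 0, -1],
  [0, 0, -1.55, 0, 0, 0, -1],
  [0, 0, -1.55, 0, 0, 0, -1],
  [0, 0, -1.55, 0, 0, 0, -1],
  [0, 0, -1.55, 0, 0, 0, -1],
  [0, 0, -1.55, 0, 0, 0, -1],
  [0, 0, -1.55, 0, 0, 0, -1],
  [0, 0, -1.55, 0, 0, 0, -1],
  [0, 0, -1.55, 0, 0, 0, -1],
  [0, 0, -1.55, 0, 0, 0, -1],
  [0, 0, -1.55, 0, 0, 0, -1],
])

```text
time: 21.25
ee_pos: [0.5, 0.0605, 0.199]
eef_rot: [0.04, 0.923, -0.01, 0.383]
ft_force: [-0.5, 0.0, -1.2]
width: 0.0311
grip_force: 50.0
```

```bash
cat > wd.py <<'E'
from h import *
g=([.5705,-.3227,.0944],[.92317,.02167,.38373,-.00546],[.563,-.323,.006],[.563,-.323,.112])
def go(z,b=.2,dy=0,dx=0):
    p,Rt=place(*g,-.0635+dy,b,z,.053+dx); rel(p,Rt); print("tcp",p,"lowest",p[2]-abs(Rt.apply([.0095,0,0])[2]))
E
python3 - <<'E'
from wd import *
s=status.read_state(); print(s["joint_positions"].round(2),s["width"],s["ee_pos"])
go(.055); go(.012)
E
```

```text
[ 0.37 -0.45 -0.68  2.42  0.08  0.35  1.06] 0.03106332290416662 [0.50003087 0.06054485 0.19895001]
row [0.019, 0.203, 0.005] [63.2, -27.1, 125.5]
tcp [0.54193295 0.03157902 0.06520606] lowest 0.05997546618873604
row [0.019, 0.203, 0.005] [93.6, -27.7, 155.9]
tcp [0.54193295 0.03157902 0.02220606] lowest 0.016975466188736035
```

```bash
python3 -c "
from wd import *
go(.055,.23); go(.012,.23)"
```

```text
row [0.018, 0.233, 0.006] [61.1, -27.1, 123.9]
tcp [0.5422769  0.03154347 0.06784494] lowest 0.06285457535520049
row [0.018, 0.233, 0.006] [91.5, -27.7, 154.3]
tcp [0.5422769  0.03154347 0.02484494] lowest 0.01985457535520049
```

jog_arm([
  [0.018, 0.233, 0.006, 40, -27, 40, -1],
  [0.018, 0.233, 0.006, 61, -27, 60, -1],
  [0.018, 0.233, 0.006, 61, -27, 100, -1],
  [0.018, 0.233, 0.006, 61, -27, 124, -1],
  [0.018, 0.233, 0.006, 61, -27, 124, -1],
  [0.018, 0.233, 0.006, 61, -27, 124, -1],
  [0.018, 0.233, 0.006, 61, -27, 124, -1],
  [0.018, 0.233, 0.006, 61, -27, 124, -1],
  [0.018, 0.233, 0.006, 61, -27, 124, -1],
])

```text
time: 22.15
ee_pos: [0.5426, 0.0316, 0.0693]
eef_rot: [0.049, 0.96, -0.011, 0.274]
ft_force: [0.3, 0.1, -1.9]
width: 0.0309
grip_force: 50.0
```

```bash
python3 - <<'E'
from wd import *
s=status.read_state(); print(s["joint_positions"].round(2),s["width"])
go(.055,.23); go(.012,.23)
for n in ("top","scene"):
    c=camera(n); p=cloud(c); t=TR.inv().apply((p-O0).reshape(-1,3)).reshape(p.shape)
    q=t[(t[...,0]>-.01)&(t[...,0]<.09)&(t[...,1]>-.12)&(t[...,1]<-.015)&(t[...,2]>.045)&(t[...,2]<.09)]
    e=q[(abs(q[:,1]+.0635)<.03)]; print(n,len(q),"z(x)",np.polyfit(e[:,0],e[:,2],1).round(3),"xmax",np.sort(e[:,0])[-20::4].round(4))
    print([[q[abs(q[:,0]-a)<.006][:,1].min().round(4),q[abs(q[:,0]-a)<.006][:,1].max().round(4)] for a in (0,.01,.02,.03,.04)])
    for sgn in (-1,1):
        x=[e2[:,0].max() for e2 in [q[abs(q[:,1]+.0635-sgn*.025)<.006]]]; print(sgn,x)
E
```

```text
[ 0.54  0.06 -0.8   2.29  0.68  0.35  0.64] 0.03093683150286358
row [0.001, 0.002, -0.006] [1.1, -0.1, 1.1]
tcp [0.5422769  0.03154347 0.06784494] lowest 0.06285457535520049
row [0.001, 0.002, -0.006] [23.8, -0.4, 37.6]
tcp [0.5422769  0.03154347 0.02484494] lowest 0.01985457535520049
top 527 z(x) [-0.237  0.07 ] xmax [0.0485 0.0489 0.0492 0.0501 0.0512]
[[np.float64(-0.0984), np.float64(-0.0274)], [np.float64(-0.0993), np.float64(-0.0287)], [np.float64(-0.099), np.float64(-0.0278)], [np.float64(-0.0978), np.float64(-0.0293)], [np.float64(-0.0994), np.float64(-0.0279)]]
-1 [np.float64(0.050102894371767744)]
1 [np.float64(0.051862099158583475)]
scene 629 z(x) [-0.238  0.07 ] xmax [0.0521 0.0529 0.0531 0.0534 0.0547]
[[np.float64(-0.1003), np.float64(-0.0276)], [np.float64(-0.0998), np.float64(-0.028)], [np.float64(-0.0993), np.float64(-0.0266)], [np.float64(-0.1001), np.float64(-0.0273)], [np.float64(-0.1002), np.float64(-0.0283)]]
-1 [np.float64(0.053423739506465236)]
1 [np.float64(0.05433717967225415)]
```

jog_arm([
  [0, 0.002, -0.006, 5, 0, 7, -1],
  [0, 0.002, -0.006, 10, -0.2, 15, -1],
  [0, 0.002, -0.006, 15, -0.3, 23, -1],
  [0, 0.002, -0.006, 19, -0.4, 30, -1],
  [0, 0.002, -0.006, 22, -0.4, 35, -1],
  [0, 0.002, -0.006, 24, -0.4, 37.5, -1],
  [0, 0.002, -0.006, 24, -0.4, 37.5, -1],
  [0, 0.002, -0.006, 24, -0.4, 37.5, -1],
])

```text
time: 23.05
ee_pos: [0.5424, 0.0316, 0.0248]
eef_rot: [0.047, 0.961, -0.012, 0.273]
ft_force: [0.2, 0.8, -0.4]
width: 0.031
grip_force: 50.0
```

```bash
python3 -c "
from wd import *
go(.012,.23)"
```

```text
row [0.001, 0.0, -0.0] [0.0, -0.1, -0.1]
tcp [0.5422769  0.03154347 0.02484494] lowest 0.01985457535520049
```

jog_arm([
  [0, 0, 0, 0, 0, 0, 0],
  [0, 0, 0, 0, 0, 0, 0],
  [0, 0, 0, 0, 0, 0, 0],
  [0, 0, 0, 0, 0, 0, 0],
  [0, 0, 0, 0, 0, 0, 0],
  [0, 0, 0, 0, 0, -30, 0],
  [0, 0, 0, 0, 0, -60, 0],
  [0, 0, 0, 0, 0, -100, 0],
  [0, 0, 0, 0, 0, -140, 0],
  [0, 0, 0, 0, 0, -140, 0],
])

```text
time: 24.05
ee_pos: [0.4695, 0.0366, 0.1402]
eef_rot: [0.048, 0.961, -0.013, 0.271]
ft_force: [0.3, -1.7, -0.0]
width: 0.0437
grip_force: 0.0
```

```bash
python3 -c "
from chk import *
chk([(.0475,.010),(-.0635,.014)])
"
```

```text
[ 0.44 -0.33 -0.67  2.37 -0.04  0.51  1.24] [0.47  0.037 0.14 ]
top 0.0475 258 plane [-0.0086 -0.0453  0.015 ] z med 0.0128 tab z 0.0132
top -0.0635 336 plane [-0.002   0.0043  0.0133] z med 0.0133 tab z 0.0128
scene 0.0475 192 plane [-0.0013  0.0133  0.0127] z med 0.0133 tab z 0.0135
scene -0.0635 305 plane [-0.0032 -0.0018  0.013 ] z med 0.0131 tab z 0.0132
```

Both brackets lie flat. Now for the keeper: I'll go above the knob with the tool vertical.

```bash
python3 - <<'E'
from h import *
rel([.645,.093,.11],orient(10,0))
c=camera("scene");p=cloud(c);m=(np.hypot(p[...,0]-.645,p[...,1]-.093)<.02)&(p[...,2]>.054)&(p[...,2]<.066);print(m.sum(),p[m].mean(0))
c=camera("top");p=cloud(c);m=(np.hypot(p[...,0]-.645,p[...,1]-.093)<.02)&(p[...,2]>.054)&(p[...,2]<.066);print(m.sum(),p[m].mean(0))
E
```

```text
row [0.366, 0.48, 1.262] [-121.3, 71.0, 120.5]
28 [0.64715306 0.09096248 0.0590476 ]
28 [0.64316986 0.09259439 0.05951516]
```

jog_arm([
  [0.366, 0.48, 1.262, -121, 71, 30, 0.2],
  [0.366, 0.48, 1.262, -121, 71, 60, 0.2],
  [0.366, 0.48, 1.262, -121, 71, 120, 0.2],
  [0.366, 0.48, 1.262, -121, 71, 120, 0.2],
  [0.366, 0.48, 1.262, -121, 71, 120, 0.2],
  [0.366, 0.48, 1.262, -121, 71, 120, 0.2],
  [0.366, 0.48, 1.262, -121, 71, 120, 0.2],
  [0.366, 0.48, 1.262, -121, 71, 120, 0.2],
  [0.366, 0.48, 1.262, -121, 71, 120, 0.2],
  [0.366, 0.48, 1.262, -121, 71, 120, 0.2],
  [0.366, 0.48, 1.262, -121, 71, 120, 0.2],
  [0.366, 0.48, 1.262, -121, 71, 120, 0.2],
])

```text
time: 25.45
ee_pos: [0.6434, 0.0889, 0.0987]
eef_rot: [0.646, 0.764, -0.005, -0.006]
ft_force: [0.3, -0.5, 0.3]
width: 0.0523
grip_force: 0.0
```

```bash
python3 - <<'E'
from h import *
print(status.read_state()["joint_positions"].round(2)); rel([.645,.0925,.036],orient(10,0))
E
```

```text
[ 0.37  0.62 -0.81  1.48  0.46  1.25 -0.34]
row [-0.015, -0.003, -0.008] [3.1, 3.0, 62.6]
```

jog_arm([
  [-0.015, -0.003, -0.008, 3, 3, 10, 0.2],
  [-0.015, -0.003, -0.008, 3, 3, 35, 0.2],
  [-0.015, -0.003, -0.008, 3, 3, 55, 0],
  [-0.015, -0.003, -0.008, 3, 3, 62.5, -0.3],
  [-0.015, -0.003, -0.008, 3, 3, 62.5, -1],
  [-0.015, -0.003, -0.008, 3, 3, 62.5, -1],
  [-0.015, -0.003, -0.008, 3, 3, 62.5, -1],
  [-0.015, -0.003, -0.008, 3, 3, 62.5, -1],
  [-0.015, -0.003, -0.008, 3, 3, 62.5, -1],
  [-0.015, -0.003, -0.008, 3, 3, 62.5, -1],
], squeeze=20)

```text
time: 26.45
ee_pos: [0.6456, 0.0948, 0.0403]
eef_rot: [0.64, 0.768, 0.002, 0.003]
ft_force: [4.8, 1.0, 3.8]
width: 0.0172
grip_force: 20.0
```

```bash
python3 - <<'E'
from h import *
s=status.read_state(); R0=R.from_quat(s["eef_rot"]); t=s["ee_pos"]; print(t,s["width"],s["grip_force"],s["joint_positions"].round(2))
d=(t-O0)[:2]; r=np.hypot(*d); a0=np.arctan2(d[1],d[0]); af=np.radians(90+YAW); print(r,np.degrees(a0),np.degrees(af-a0),(af-a0)/12)
for k in range(1,13):
    a=(af-a0)*k/12; n=O0+[r*np.cos(a0+a),r*np.sin(a0+a),t[2]]
    print([0,0,round(-a,3)],(R0.inv().apply(n-t)*1000).round(1).tolist())
E
```

```text
[0.64563399 0.09478483 0.04026959] 0.01723432623709285 20.00522017478943 [ 0.35  0.68 -0.79  1.54  0.51  1.13 -0.37]
0.06234298082260926 3.3884862205227404 80.71151377947726 0.11739013831005422
[0, 0, np.float64(-0.117)] [7.3, 0.5, -0.0]
[0, 0, np.float64(-0.235)] [14.6, 0.1, -0.0]
[0, 0, np.float64(-0.352)] [21.8, -1.2, -0.0]
[0, 0, np.float64(-0.47)] [28.8, -3.3, -0.1]
[0, 0, np.float64(-0.587)] [35.5, -6.1, -0.1]
[0, 0, np.float64(-0.704)] [41.9, -9.8, -0.1]
[0, 0, np.float64(-0.822)] [47.7, -14.2, -0.2]
[0, 0, np.float64(-0.939)] [53.1, -19.2, -0.2]
[0, 0, np.float64(-1.057)] [57.7, -24.8, -0.3]
[0, 0, np.float64(-1.174)] [61.7, -30.9, -0.3]
[0, 0, np.float64(-1.291)] [65.0, -37.5, -0.4]
[0, 0, np.float64(-1.409)] [67.4, -44.4, -0.4]
```

jog_arm([
  [0, 0, -0.117, 7.3, 0.5, 0, -1],
  [0, 0, -0.235, 14.6, 0.1, 0, -1],
  [0, 0, -0.352, 21.8, -1.2, 0, -1],
  [0, 0, -0.47, 28.8, -3.3, 0, -1],
  [0, 0, -0.587, 35.5, -6.1, 0, -1],
  [0, 0, -0.704, 41.9, -9.8, 0, -1],
  [0, 0, -0.704, 41.9, -9.8, 0, -1],
])

```text
time: 27.15
ee_pos: [0.6278, 0.1349, 0.0402]
eef_rot: [0.334, 0.943, 0.001, 0.003]
ft_force: [3.2, 1.8, 4.7]
width: 0.0173
grip_force: 20.0
```

```bash
python3 - <<'E'
from h import *
s=status.read_state(); R0=R.from_quat(s["eef_rot"]); t=s["ee_pos"]; print(t,s["width"],s["grip_force"],s["joint_positions"].round(2))
d=(t-O0)[:2]; r=np.hypot(*d); a0=np.arctan2(d[1],d[0]); af=np.radians(90+YAW); print(r,np.degrees(a0),np.degrees(af-a0))
for k in range(1,7):
    a=(af-a0)*k/6; n=O0+[.062*np.cos(a0+a),.062*np.sin(a0+a),t[2]]
    print([0,0,round(-a,3)],(R0.inv().apply(n-t)*1000).round(1).tolist())
E
```

```text
[0.62776008 0.13494246 0.04018223] 0.017327006840968173 20.0014328956604 [ 0.38  0.72 -0.93  1.57  0.61  1.16  0.21]
0.06236968619668313 44.663764161119346 39.43623583888065
[0, 0, np.float64(-0.115)] [7.1, 0.0, -0.0]
[0, 0, np.float64(-0.229)] [14.2, -0.4, -0.1]
[0, 0, np.float64(-0.344)] [21.2, -1.7, -0.1]
[0, 0, np.float64(-0.459)] [28.0, -3.7, -0.1]
[0, 0, np.float64(-0.574)] [34.6, -6.5, -0.2]
[0, 0, np.float64(-0.688)] [40.7, -10.1, -0.2]
```

jog_arm([
  [0, 0, -0.115, 7.1, 0, 0, -1],
  [0, 0, -0.229, 14.2, -0.4, 0, -1],
  [0, 0, -0.344, 21.2, -1.7, 0, -1],
  [0, 0, -0.459, 28, -3.7, 0, -1],
  [0, 0, -0.574, 34.6, -6.5, 0, -1],
  [0, 0, -0.688, 40.7, -10.1, 0, -1],
  [0, 0, -0.688, 40.7, -10.1, 0, -1],
  [0, 0, -0.688, 40.7, -10.1, 0, -1],
])

```text
time: 27.95
ee_pos: [0.59, 0.1528, 0.0402]
eef_rot: [-0.001, 1.0, 0.0, 0.003]
ft_force: [1.9, 2.1, 6.5]
width: 0.0176
grip_force: 20.0
```

```bash
python3 - <<'E'
from h import *
s=status.read_state(); t=s["ee_pos"]; d=(t-O0)[:2]; print(np.hypot(*d),np.degrees(np.arctan2(d[1],d[0])),"want",90+YAW,s["joint_positions"].round(2))
E
```

```text
0.06209420191043773 83.88705658926813 want 84.1 [ 0.46  0.73 -1.08  1.66  0.69  1.18  0.78]
```

jog_arm([
  [0, 0, 0, 0, 0, 0, -0.1],
  [0, 0, 0, 0, 0, 0, -0.1],
  [0, 0, 0, 0, 0, 0, -0.1],
  [0, 0, 0, 0, 0, 0, -0.1],
  [0, 0, 0, 0, 0, -30, -0.1],
  [0, 0, 0, 0, 0, -70, -0.1],
  [0, 0, 0, 0, 0, -110, -0.1],
  [0, 0, 0, 80, 0, -150, -0.1],
  [0, 0, 0, 130, 0, -160, -0.1],
  [0, 0, 0, 130, 0, -160, -0.1],
  [0, 0, 0, 130, 0, -160, -0.1],
])

```text
time: 29.05
ee_pos: [0.456, 0.1512, 0.1992]
eef_rot: [-0.001, 1.0, -0.004, 0.003]
ft_force: [0.4, 0.0, 0.2]
width: 0.0389
grip_force: 0.0
```

```bash
python3 - <<'E'
from chk import *
chk([(.0475,.010),(-.0635,.014)])
c=wrist(); im=c["image"]; p=wcloud(c); 
for n in ("top","scene"):
    c=camera(n);p=cloud(c);t=TR.inv().apply((p-O0).reshape(-1,3)).reshape(p.shape)
    m=(abs(t[...,0])<.03)&(t[...,1]>.03)&(t[...,1]<.1)&(t[...,2]>.05)&(t[...,2]<.066);print(n,"knob",m.sum(),t[m].mean(0))
    m=(abs(t[...,0])<.025)&(t[...,1]<.1)&(t[...,1]>-.09)&(abs(t[...,2]-.0255)<.0035)&(c["image"].min(-1)>90); print("bar",cv2.minAreaRect(t[m][:,:2].astype(np.float32)),np.degrees(np.arctan(np.polyfit(t[m][:,1],t[m][:,0],1)[0])))
c=camera("scene"); cv2.imwrite('pics/s3.png',cv2.resize(c['image'][150:260,250:400,::-1],None,fx=4,fy=4))
E
```

```text
[ 0.87  0.28 -1.44  1.82  0.3   1.3   0.93] [0.456 0.151 0.199]
top 0.0475 235 plane [-0.0138 -0.0536  0.0174] z med 0.014 tab z 0.0119
top -0.0635 340 plane [-0.0166  0.0315  0.0171] z med 0.0139 tab z 0.0135
scene 0.0475 204 plane [-0.0045  0.0407  0.0138] z med 0.0138 tab z 0.0135
scene -0.0635 322 plane [-0.0038  0.0301  0.0174] z med 0.0137 tab z 0.0128
top knob 33 [-0.00012631  0.06172267  0.05913551]
bar ((-0.0017274674028158188, 0.008957453072071075), (0.024297339841723442, 0.168021097779274), 0.7206611633300781) 1.7673806530736622
scene knob 35 [0.0048531  0.05944095 0.05762881]
bar ((0.0021677324548363686, 0.008180364966392517), (0.16982538998126984, 0.021861273795366287), 88.27877044677734) 1.927134523735879
```

View pics/s3.png

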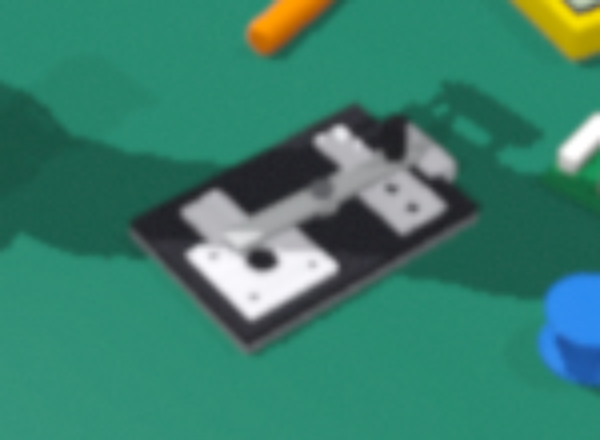

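The scene crop shows both brackets flat in their bays and the bar square across them. The bar is within 2° of the notch and the tolerance is 4.6°. I'm handing the job in.

```bash
python3 -c "
from bench import order
print(order.close_job())"
```

```text
the job is handed in; nothing more can be done
None
```

I handed the job in at about 29 s of the 72 s; no verdict came back. By my last measurements, both brackets lie flat in their compartments and the keeper bar sits within 2° of the marked notch.

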